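Load the varnish drying rack and run it to the blower

TASK

Slide every varnished board and the peg board, if there, fully home onto a free pair of runners in the drying rack, dropped in behind their turned-up front ends; the peg board needs a pair with headroom for its standing pegs, and the varnish is tacky, so touch the boards by their wooden grips only. Then push the loaded rack along its slide until it clicks into the drying station at the blower, and last turn the knob of the hours dial back so that its pointer stands at the zero mark. Leave the sheet that is already in the rack where it is, and do not shift the two jars.

Things in the scene. Friction and masses are not known exactly. Their poses are not given: they have to be found in the camera images.
- board_a: Flat varnish sample board lying on the bench, plywood with brown varnish stripes; may be absent. About 75 g. Panel 80 (own x) x 90 x 6 mm; origin: centre of its underside, z up. Bare grip 20 mm wide (y), 20 mm tall, underside level with the panel's, stands out in front of it from x = -40 to -104 mm (and lies on the panel to x = -24).
- board_b: Second sample board of the same size and make; may be absent. About 75 g. Panel 80 (own x) x 90 x 6 mm; origin: centre of its underside, z up. Bare grip 20 mm wide (y), 20 mm tall, underside level with the panel's, stands out in front of it from x = -40 to -104 mm (and lies on the panel to x = -24).
- peg_board: Like the sample boards, but four black pegs stand fixed in battens near its sides (y = +-33 mm): tops 76 mm above its underside, heads out to y = +-44 mm, so runners above stop them. About 120 g; may be absent. Panel 80 (own x) x 90 x 6 mm; origin: centre of its underside, z up. Bare grip 20 mm wide (y), 20 mm tall, underside level with the panel's, stands out in front of it from x = -40 to -104 mm (and lies on the panel to x = -24).
- sheet1: Plain dry wood sheet without grip, 78 x 90 x 4 mm, lying on runner pair 1; exactly one of sheet1 to sheet4 is present in a run and makes its pair occupied.
- sheet2: The same, lying on runner pair 2; absent unless it is the one of this run.
- sheet3: The same, lying on runner pair 3; absent unless it is the one of this run.
- sheet4: The same, lying on runner pair 4; absent unless it is the one of this run.
- slide_base: Fixed wooden base of the slide, 96 mm (x) by 440 mm (y) by 14 mm; at its -y end stands the grey blower housing (94 x 64 x 236 mm). Origin: centre of the base's underside. Its +y axis runs along the slide away from the blower, +x is the way boards slide into the rack.
- rack (a joint): Slide of the wooden rack (80 mm deep, 141 wide, 284 tall above the base's underside): 0 m at the loading station (start), grows towards the blower along the base's -y; drying station's detent at 0.170, end stop at 0.192. A sprung ball holds it at both: about 8 N to push it out, 2 N to keep it moving; it is drawn in over the last 3 mm.
- runner1 (a point): Lowest pair, 40 mm clear below the next; load lower pairs first if reaching from above. Each pair: two ledges 66 mm apart between side flanges 96 mm apart, 13 mm high, flared to x = -61 mm; front ends turned up 4 mm at x = -44 to -46.5: a board is lifted over them, run to the back stops (x = +40.5) and lowered behind them. Point midway between its runners, level with their tops; a board's origin lies here when fully home. +x: the way boards slide in; z up.
- runner2 (a point): Second pair, 42 mm above the first; 91 mm clear below the third. Point midway between its runners, level with their tops; a board's origin lies here when fully home. +x: the way boards slide in; z up.
- runner3 (a point): Third pair, 94 mm above the second; 40 mm clear below the fourth. Point midway between its runners, level with their tops; a board's origin lies here when fully home. +x: the way boards slide in; z up.
- runner4 (a point): Highest pair, 42 mm above the third; open above. Point midway between its runners, level with their tops; a board's origin lies here when fully home. +x: the way boards slide in; z up.
- push_knob (a point): Dark turned wooden knob standing on top of the rack's side rail away from the blower, for pushing or drawing the rack along the slide: 23 mm diameter where it is gripped, 42 mm tall (top 14 mm above this point, foot 28 mm below). Point on its vertical axis, 64 mm from the rack's middle. Axes as the base's.
- hours (a joint): Knob of the elapsed-hours dial on top of the blower, in rad: 0 when its pointer stands at the zero mark, grows as it is turned clockwise seen from above; starts at 0.8 to 2.4; can turn from -0.5 to 3.0, nothing stops it at zero. Friction about 0.03 N m.
- hours_grip (a point): On the knob's axis (vertical), at mid height of its bar grip: the bar is 46 mm long, 13 mm wide and 19 mm tall (its top 9 mm above this point, its foot 10 mm below, on a disc of 40 mm diameter). Own x axis runs along the bar towards the white pointer; z up.
- zero_mark (a point): The long black zero mark at the edge of the white dial face, 37 mm from the knob's axis on the base's +x side.
- varnish_jar: Amber varnish jar with black lid, 56 mm diameter, 87 mm tall, standing at the left; a bystander. Origin: centre of its underside.
- spirit_jar: Spirit jar, 52 mm diameter, 102 mm tall, standing beside the varnish jar; a bystander. Origin: centre of its underside.

How it is judged:
By the outcome, as a careful person would: the job done as asked, in the order asked, and still so for the second after the job is handed in, with the robot touching nothing.
Of board_a, board_b, peg_board only 2 to 3 are there at a start; the rules pass over those that are not, and their reading is None.
Of sheet1, sheet2, sheet3, sheet4 only 1 to 1 are there at a start; the rules pass over those that are not, and their reading is None.
At some moment in a run one of board_a, board_b, peg_board may be knocked a few centimetres aside while the robot is not near it.
It also fails if it takes over 210 s, if anything falls off the work surface, if the arm or the gripper's body presses on something with over 40 N, if the wrist force passes 120 N, or if a joint passes its speed limit or range.

ROBOT

A 6-joint arm with a two-finger parallel gripper is mounted at the origin on a cart in front of the work surface, level with it; the furniture and walls round the work are solid. World frame = base frame: x ahead of the robot, y to its left, z up, the work surface at z = 0. Lengths are in mm, angles in rad, forces in N, time in s.
With the tool pointing down it reaches from about 350 to 775 mm from the base axis. Payload 7.3 kg.
Tool frame: the origin (TCP) lies at the very end of the fingers, on their centre line; the grasp point (between the pads) lies 19 mm behind it; x points along the fingers, z is the direction in which the jaws open and shut, and the axes are right-handed (so a half turn about x gives the same grasp; the last joint's range is limited). The gripper opens to 92 mm and grips with 3 to 60 N. Pads are 19 mm wide; open, the fingers measure 130 mm over their backs; the gripper's body (75 mm by 190 mm) begins 47 mm behind the grasp point.
Start: joints at [1.202, 0.342, 1.524, -0, 1.275, -0.146], TCP at [115.988, 512.047, 226.741] pointing down, gripper open.
Joint ranges: [-2.53, 2.53], [-0.77, 2.02], [0.04, 2.7], [-1, 4.14], [0.28, 2.66], [-3.11, 3.11]. Speed limits (rad/s): [2.57, 2.57, 3.14, 3.14, 3.14, 3.14].

INTERFACE

Orientations are given as [roll, pitch, yaw] about the fixed x, y, z axes, in that order (R = Rz(yaw) Ry(pitch) Rx(roll)).
In Python, from plant import * gives the robot as it stands.
- The arm moves only by the tool carry_out, never from a script. Its argument "rows" is a list of rows, each a list of 4 numbers: the shift along the world's x, y, z in mm, then the turn about the world's z in degrees. In form: [[x, y, z, twist], ...]. A call has 1 to 20 rows; each row is the pose to reach, as a shift and turn from the pose measured when the call began; what a row does not reach only later rows make up. A row lasts 1/12 s, in which the tool goes at most 41.7 mm and 7.16 degrees, less where a joint would pass 70% of its speed; a pose out of reach is approached as far as the arm can. A call with a gripper value outside its range is refused whole. "hand" is the finger opening in mm, from 0 to 91.8, set as the call begins (left out, the last holds). The fingers move at their own pace and stop on an object; the grip force is fixed at half the most. Time passes only in rows, so rows that repeat a pose let the fingers close. It gives the time, the measured TCP pose, the force and the opening at its end, in the units of the state.
- get_obs(): the state, without advancing time (a new reading comes with each control period).
- capture(name): name is "scene" or "top" or "wrist"; returns the picture (384x512x3 uint8, red, green, blue); there is no depth.
- camera_info(name): a dict with "camera_matrix" (3x3 intrinsics, pixels), "pose" (4x4, takes a point from camera to world coordinates); the wrist camera has in their place "mount" (4x4, takes a point from camera to tool coordinates, whose origin is the TCP and whose axes are the tool frame's). Camera axes: x right, y down, z forward; pixel columns grow to the right and rows downward; lengths in mm; the calibration is good to about 2 mm. The wrist camera is an equidistant fisheye: a pixel r from the principal point sees the ray r / f radians off the axis. A picture is of the moment at which its call begins: read the wrist's pose just before it. camera_info takes no time and is no camera call.
- close_job(): hands the job in, once; it reports no verdict.
The state is a dict: "time": time; "joint_positions": joint angles; "dq": joint speeds; "tau": joint torques, N m; "tool_pos": TCP position; "tcp_rot": TCP orientation; "contact_force": force on the tool from outside, world axes, zero at the start; "moment": the same for the moment, N m; "grip_width": finger opening in mm.
Only numpy, scipy, OpenCV 4.12 (cv2) and the standard library are available. Lean on these libraries where they do the work, as an engineer would, in place of code of your own. Each camera call takes 0.05 s, during which the arm holds its last target. There are 200 camera calls.

## Working session

There is one attempt and no reset: what is moved stays moved. The work goes in short steps, Python scripts to look and compute and a tool call to move; the robot and the scene stay as the last step left them, time stands still between calls to the robot, and variables do not carry over. Pictures are saved under pics/ and viewed, about 12 in all and at most 16, crops included, and the job is handed in when it is done.

Besides the shell and the picture viewer there is one more tool, called after ">>>" by a JSON object that holds its "api" and its "payload". carry_out: Moves the arm, as the interface text tells. Its arguments: {"type":"object","properties":{"rows":{"type":"array"},"hand":{"type":"number"}},"required":["rows"]}

```bash
mkdir -p pics; ls
python3 - <<'E'
from plant import *
import cv2, numpy as np
np.set_printoptions(precision=3,suppress=True)
print(get_obs())
for n in ["scene","top","wrist"]:
    im=capture(n); cv2.imwrite(f"pics/{n}0.png",im[:,:,::-1]); print(n,camera_info(n))
a=[cv2.imread(f"pics/{n}0.png") for n in ("scene","top")]
cv2.imwrite("pics/s0.png",cv2.resize(a[0],(800,600),interpolation=cv2.INTER_CUBIC))
cv2.imwrite("pics/t0.png",cv2.resize(a[1],(800,600),interpolation=cv2.INTER_CUBIC))
E
```

```text
pics
{'time': 0.0, 'joint_positions': array([ 1.202,  0.343,  1.525, -0.   ,  1.275, -0.146]), 'dq': array([-0.001,  0.   ,  0.001, -0.   ,  0.001,  0.   ]), 'tau': array([  0.   , -43.124, -24.422,   0.072,   0.056,  -0.   ]), 'tool_pos': array([115.841, 511.627, 226.033]), 'tcp_rot': array([ 3.018,  1.569, -1.917]), 'contact_force': array([-0.752,  0.098,  0.688]), 'moment': array([-0.031,  0.011, -0.018]), 'grip_width': 91.58604748196352}
scene {'camera_matrix': array([[354.082,   0.   , 253.782],
       [  0.   , 354.082, 186.573],
       [  0.   ,   0.   ,   1.   ]]), 'pose': array([[   0.638,   -0.402,    0.657, -203.055],
       [  -0.77 ,   -0.335,    0.542, -606.606],
       [   0.002,   -0.852,   -0.524,  802.665],
       [   0.   ,    0.   ,    0.   ,    1.   ]])}
top {'camera_matrix': array([[412.76 ,   0.   , 258.977],
       [  0.   , 412.76 , 188.979],
       [  0.   ,   0.   ,   1.   ]]), 'pose': array([[   0.017,   -0.996,    0.089,  437.429],
       [  -1.   ,   -0.017,    0.002,   -9.399],
       [  -0.001,   -0.089,   -0.996, 1392.655],
       [   0.   ,    0.   ,    0.   ,    1.   ]])}
wrist {'camera_matrix': array([[297.319,   0.   , 256.51 ],
       [  0.   , 297.319, 196.714],
       [  0.   ,   0.   ,   1.   ]]), 'mount': array([[  -0.   ,   -0.262,    0.965, -157.744],
       [  -0.001,   -0.965,   -0.262,   71.261],
       [   1.   ,   -0.001,    0.   ,    0.658],
       [   0.   ,    0.   ,    0.   ,    1.   ]])}
```

View pics/s0.png

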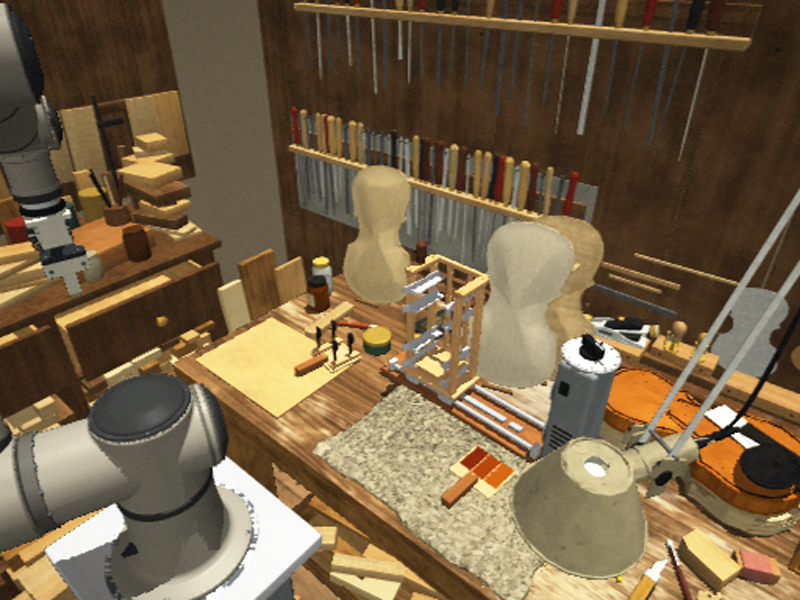

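View pics/t0.png

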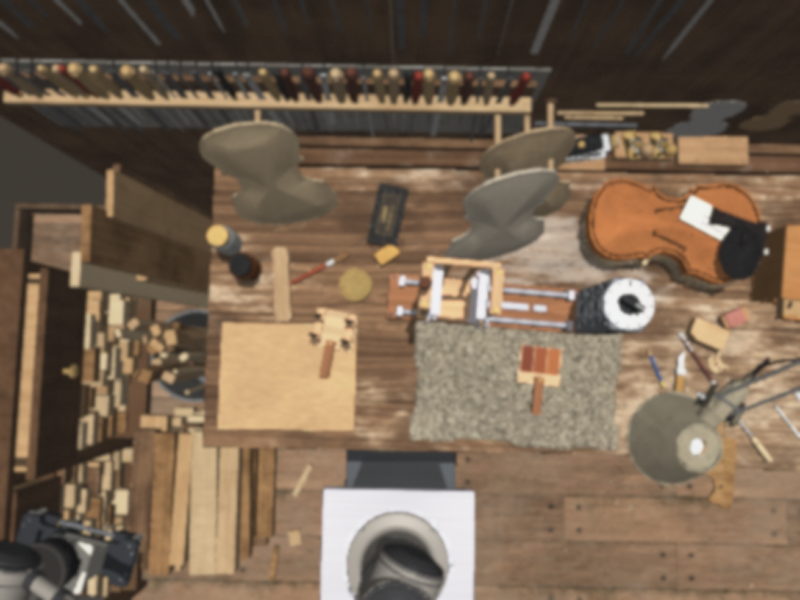

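```bash
cat > h.py <<'E'
from plant import *
import cv2, numpy as np
from scipy.spatial.transform import Rotation as Ro
np.set_printoptions(precision=1,suppress=True)
def cam(n,obs=None):
    c=camera_info(n); K=c["camera_matrix"]
    if n!="wrist": return K,c["pose"]
    o=obs or get_obs(); T=np.eye(4); T[:3,:3]=Ro.from_euler("xyz",o["tcp_rot"]).as_matrix(); T[:3,3]=o["tool_pos"]
    return K,T@c["mount"]
def ray(n,uv,c=None):
    K,T=c or cam(n); uv=np.atleast_2d(uv).astype(float)
    xy=(uv-K[:2,2])/K[0,0]
    if n=="wrist":
        r=np.linalg.norm(xy,axis=1,keepdims=True)+1e-12
        d=np.hstack([np.sin(r)*xy/r,np.cos(r)])
    else: d=np.hstack([xy,np.ones((len(xy),1))])
    return T[:3,3],d@T[:3,:3].T
def onz(n,uv,z,c=None):
    o,d=ray(n,uv,c); return o+d*((z-o[2])/d[:,2:])
def proj(n,P,c=None):
    K,T=c or cam(n); p=(np.atleast_2d(P)-T[:3,3])@T[:3,:3]
    if n=="wrist":
        r=np.linalg.norm(p[:,:2],axis=1,keepdims=True)+1e-12
        xy=p[:,:2]/r*np.arctan2(r,p[:,2:])
    else: xy=p[:,:2]/p[:,2:]
    return xy*K[0,0]+K[:2,2]
def cross(n1,uv1,n2,uv2,c1=None,c2=None):
    o1,d1=ray(n1,uv1,c1); o2,d2=ray(n2,uv2,c2); d1=d1[0];d2=d2[0]
    s=np.linalg.lstsq(np.c_[d1,-d2],o2-o1,rcond=None)[0]
    a=o1+d1*s[0]; b=o2+d2*s[1]; return (a+b)/2,np.linalg.norm(a-b)
def shot(n,name,crop=None,size=(800,600)):
    o=get_obs(); im=capture(n)[:,:,::-1].copy(); cv2.imwrite(f"pics/{name}_raw.png",im)
    return o,im
E
python3 - <<'E'
from h import *
s=cv2.imread("pics/scene0.png");t=cv2.imread("pics/top0.png")
a=cv2.resize(s[150:300,230:400],None,fx=4,fy=4,interpolation=cv2.INTER_CUBIC)
cv2.imwrite("pics/c1.png",a[:600,:])
# top crop of rack+blower x 245..425,y 160..215
b=cv2.resize(t[155:275,195:425],None,fx=3.4,fy=3.4,interpolation=cv2.INTER_CUBIC); cv2.imwrite("pics/c2.png",b)
# rough
q=np.array([[330,330],[327,375],[540,360],[538,412],[460,300],[400,305],[630,303]])*0.64
for z in (6,14,250): print(z,onz("top",q,z))
E
```

```text
6 [[ 483.2  152.9    6. ]
 [ 387.1  156.7    6. ]
 [ 426.8 -298.     6. ]
 [ 316.8 -293.6    6. ]
 [ 552.6 -125.7    6. ]
 [ 539.6    3.5    6. ]
 [ 552.4 -492.2    6. ]]
14 [[ 482.9  152.    14. ]
 [ 387.4  155.7   14. ]
 [ 426.8 -296.4   14. ]
 [ 317.5 -292.    14. ]
 [ 551.9 -125.    14. ]
 [ 539.     3.4   14. ]
 [ 551.7 -489.4   14. ]]
250 [[ 475.1  124.3  250. ]
 [ 395.9  127.5  250. ]
 [ 428.6 -247.2  250. ]
 [ 338.  -243.6  250. ]
 [ 532.3 -105.2  250. ]
 [ 521.6    1.2  250. ]
 [ 532.2 -407.2  250. ]]
```

View pics/c1.png

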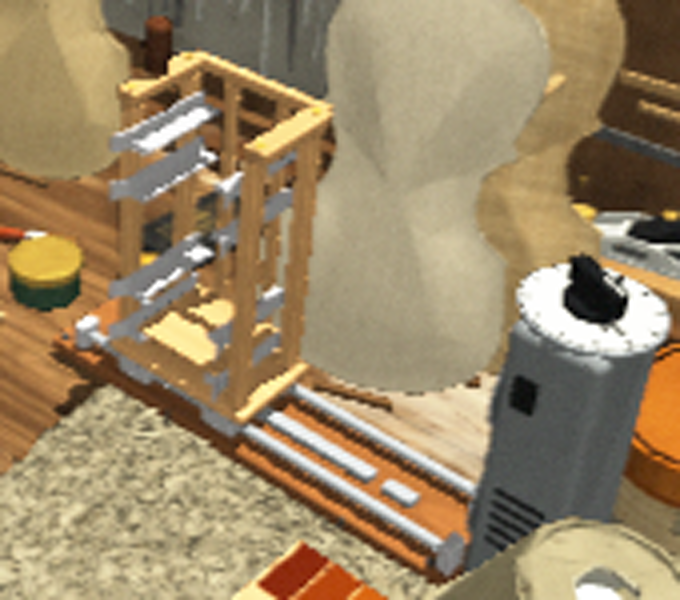

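View pics/c2.png

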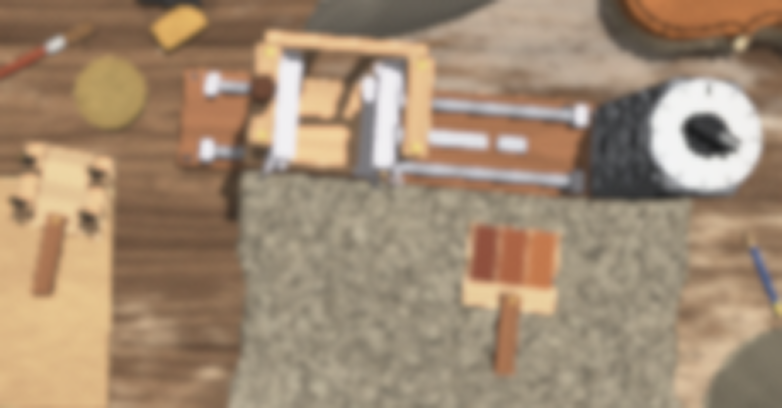

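Run:
```python
from h import *
o=get_obs(); R=Ro.from_euler("xyz",o["tcp_rot"]).as_matrix(); print(R, np.degrees(np.arctan2(R[1,1],R[0,1])))
f=lambda p:np.array(p)/3.4+[195,155]
for nm,p,z in [("base end +y",[(184,70),(183,165)],14),("rack top corners",[(262,35),(428,42),(425,155),(252,142)],284),("knob",[(262,88)],312),("dial",[(708,135),(760,135),(652,135),(708,80),(708,190)],236),("zero",[(709,88)],236),("brd",[(470,225),(558,232),(555,313),(463,304),(508,372)],6),("peg",[(25,145),(112,157),(43,294)],6)]:
    print(nm,onz("top",[f(q) for q in p],z))
```

```text
[[-0.  -1.   0.2]
 [-0.   0.2  1. ]
 [-1.   0.  -0. ]] 167.23253878566993
base end +y [[604.7  27.7  14. ]
 [510.7  26.9  14. ]]
rack top corners [[ 601.1  -41.2  284. ]
 [ 597.7 -173.5  284. ]
 [ 507.5 -171.5  284. ]
 [ 515.5  -34.5  284. ]]
knob [[555.6 -41.  312. ]]
dial [[ 531.1 -412.2  236. ]
 [ 531.8 -455.1  236. ]
 [ 530.3 -365.9  236. ]
 [ 576.8 -412.8  236. ]
 [ 485.7 -411.5  236. ]]
zero [[ 570.2 -413.5  236. ]]
brd [[ 456.8 -256.7    6. ]
 [ 451.4 -343.3    6. ]
 [ 372.3 -340.     6. ]
 [ 379.5 -249.9    6. ]
 [ 314.4 -293.9    6. ]]
peg [[528.2 183.9   6. ]
 [517.8  97.5   6. ]
 [382.1 162.    6. ]]
```

>>> {"api": "carry_out", "payload": {"rows": [[40,-40,60,4],[80,-80,120,9],[120,-120,130,9],[240,-200,130,9],[250,-300,110,9],[260,-300,80,9],[264,-300,80,9],[264,-300,80,9],[264,-350,80,9],[264,-400,80,9],[264,-450,80,9],[270,-500,80,9],[274,-550,80,9],[280,-600,80,9],[284,-612,80,9],[284,-612,80,9],[284,-612,80,9],[284,-612,80,9],[284,-612,80,9],[284,-612,80,9]]}}

```text
time: 1.82
tool_pos: [399.6, -101.3, 305.7]
tcp_rot: [1.841, 1.569, -2.941]
contact_force: [0.6, 0.3, 0.3]
grip_width: 92.1
```

Run:
```python
from h import *
o,im=shot("wrist","w1"); print(o["time"],o["tool_pos"],o["tcp_rot"],o["contact_force"])
cv2.imwrite("pics/w1.png",cv2.resize(im,(800,600),interpolation=cv2.INTER_CUBIC))
```

```text
1.8167 [ 399.6 -101.3  305.7] [ 1.8  1.6 -2.9] [0.6 0.3 0.3]
```

View pics/w1.png

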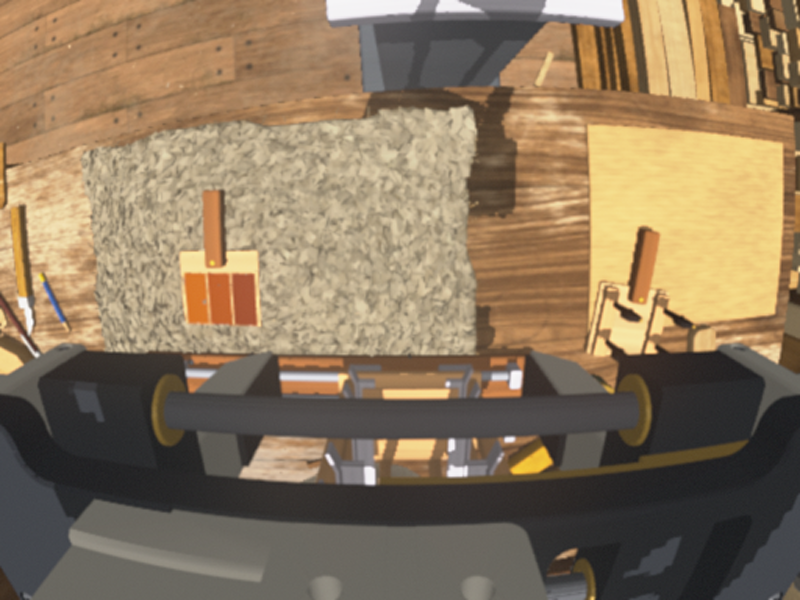

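>>> {"api": "carry_out", "payload": {"rows": [[-20,-30,-40,-14],[-20,-60,-80,-28],[-20,-75,-86,-42],[-20,-75,-86,-56],[-20,-75,-86,-70],[-20,-75,-86,-84],[-20,-75,-86,-90],[-20,-75,-86,-90],[-20,-75,-86,-90],[-20,-75,-86,-90],[-20,-75,-86,-90],[-20,-75,-86,-90],[-20,-75,-86,-90],[-20,-75,-86,-90],[-20,-75,-86,-90],[-20,-75,-86,-90],[-20,-75,-86,-90]]}}

```text
time: 3.28
tool_pos: [379.6, -174.7, 219.9]
tcp_rot: [1.738, 1.57, 1.673]
contact_force: [0.4, 0.1, 0.4]
grip_width: 91.7
```

Run:
```python
from h import *
import pickle
o,im=shot("wrist","w2"); print(o["time"],o["tool_pos"],o["tcp_rot"],o["contact_force"],o["joint_positions"])
pickle.dump(o,open("w2.pkl","wb"))
cv2.imwrite("pics/w2.png",cv2.resize(im[:,240:],None,fx=2.2,fy=1.56*1.41/1.0*0.705*1.0,interpolation=cv2.INTER_CUBIC) if 0 else cv2.resize(im[60:330,240:],(800,794//1),interpolation=cv2.INTER_CUBIC)[:600])
```

```text
3.2833 [ 379.6 -174.7  219.9] [1.7 1.6 1.7] [0.4 0.1 0.4] [-0.6  0.2  1.8  0.   1.2 -0.6]
```

View pics/w2.png

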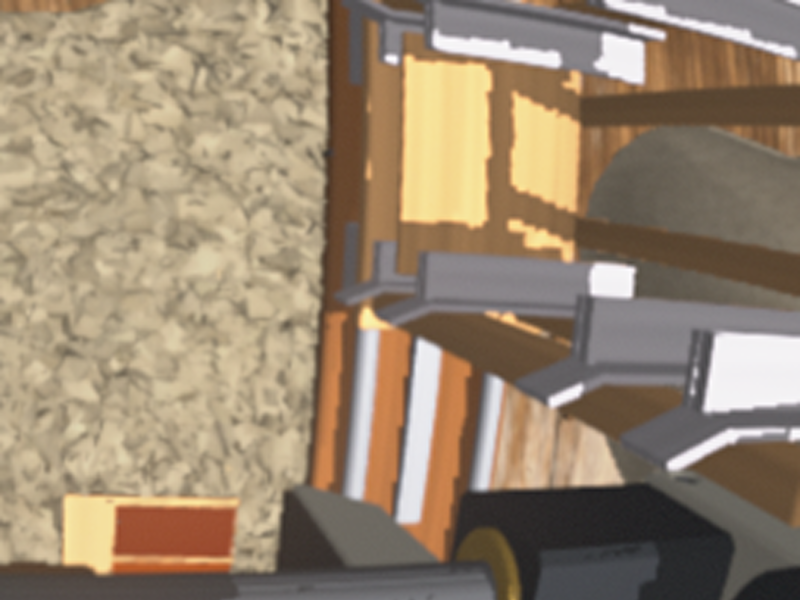

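>>> {"api": "carry_out", "payload": {"rows": [[0,-10,40,0],[0,-20,80,0],[0,-20,90,0],[0,-20,90,0],[0,-20,90,0],[0,-20,90,0],[0,-20,90,0]]}}

```text
time: 3.92
tool_pos: [379.1, -194.3, 308.5]
tcp_rot: [2.321, 1.567, 2.256]
contact_force: [-0.4, -0.4, 0.0]
grip_width: 92.2
```

Run:
```python
from h import *
import pickle
o,im=shot("wrist","w3"); print(o["time"],o["tool_pos"])
pickle.dump(o,open("w3.pkl","wb"))
a=cv2.imread("pics/w2_raw.png")[20:240,330:]
b=im[20:240,330:]
cv2.imwrite("pics/w23.png",np.vstack([cv2.resize(x,None,fx=4.4,fy=4.4,interpolation=cv2.INTER_CUBIC) for x in (a,)])[:600] if 0 else cv2.resize(np.hstack([a,b]),None,fx=2.19,fy=2.19,interpolation=cv2.INTER_CUBIC))
cv2.imwrite("pics/w2b.png",cv2.resize(a,None,fx=4.3,fy=2.7) if 0 else cv2.resize(b,None,fx=2.7*1.0,fy=2.7,interpolation=cv2.INTER_CUBIC))
```

```text
3.9167 [ 379.1 -194.3  308.5]
```

View pics/w23.png

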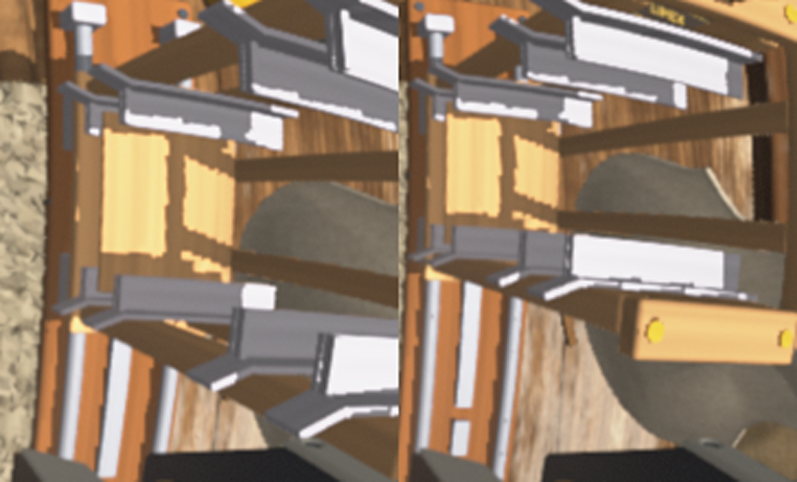

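```bash
cat > m.py <<'E'
from h import *
import pickle
A=cam("wrist",pickle.load(open("w2.pkl","rb")));B=cam("wrist",pickle.load(open("w3.pkl","rb")))
fa=lambda p:np.array([330+p[0]/2.19,20+p[1]/2.19]); fb=lambda p:np.array([330+(p[0]-398.6)/2.19,20+p[1]/2.19])
if __name__=="__main__":
  for n,a,b in [("R4 top",(325,335),(571,235)),("R4 bot",(323,395),(571,285)),("R3 top",(235,308),(523,235)),("R3 bot",(235,360),(523,270)),("R2 top",(118,278),(455,228)),
   ("L4 bot",(340,65),(578,50)),("L4top",(330,10),(572,15)),("L3 top",(240,40),(525,45)),("L3 bot",(250,85),(527,75)),("L2top",(122,85),(457,80)),("L2 bot",(125,120),(457,105)),
   ("R4tip",(300,435),(548,297)),("R3tip",(215,388),(502,283)),("L3tip",(205,10),(500,22)),
   ("L2lipin",(95,132),(435,147)),("tan c1",(105,130),(447,115)),("tan c2",(103,250),(446,208)),("tan c3",(165,253),(499,214))]:
    print(n,*cross("wrist",fa(a),"wrist",fb(b),A,B))
  # boards in w1: none stored pose; use top: centres
E
python3 m.py
```

```text
R4 top [ 503.5 -133.2  247.8] 0.5156037525834976
R4 bot [ 505.  -150.5  246.9] 2.5542274945026873
R3 top [ 506.  -134.8  199.6] 0.9275334362923859
R3 bot [ 502.5 -149.6  206.5] 0.49232836322798795
R2 top [ 504.7 -134.8  108. ] 0.26384339591956174
L4 bot [512.8 -63.2 244.9] 1.5060212743434285
L4top [512.8 -48.4 243.7] 0.6342833836890099
L3 top [512.7 -49.1 198.5] 1.547185110721744
L3 bot [507.4 -65.7 208.7] 0.7810314723351272
L2top [513.3 -47.7 101.8] 0.21013336971222848
L2 bot [507.2 -65.5 115.5] 0.6723002172751872
R4tip [ 487.5 -154.   260.2] 0.2943415381730191
R3tip [ 486.4 -153.4  220.7] 0.021627183478233194
L3tip [504.6 -37.7 191.8] 0.3276270712494751
L2lipin [479.9 -84.3 150.4] 17.1588536392862
tan c1 [512.9 -65.8  79.6] 0.41292202994804195
tan c2 [ 506.2 -123.5   87.7] 0.7425074372254186
tan c3 [ 546.6 -126.8   74.6] 0.7727989634003374
```

```bash
cat > g.py <<'E'
from h import *
def grips(im=None):
    # grips: terracotta elongated blobs in the top view, on plane z=20 (top face)
    if im is None: _,im=shot("top","tcur")
    hsv=cv2.cvtColor(im,cv2.COLOR_BGR2HSV)
    m=cv2.inRange(hsv,(3,90,70),(14,190,210)); m[:205]=0; m[290:]=0; m[:,:140]=0; m[:,400:]=0
    n,l,s,c=cv2.connectedComponentsWithStats(m)
    for i in range(1,n):
        if s[i,4]<40: continue
        p=np.argwhere(l==i)[:,::-1]; w=onz("top",p,20.); q=w[:,:2]; mu=q.mean(0)
        r=cv2.minAreaRect(q.astype(np.float32))
        e,v=np.linalg.eigh(np.cov((q-mu).T)); d=v[:,1]*np.sign(v[0,1])
        a=(q-mu)@d; b=(q-mu)@v[:,0]
        print("blob",s[i],"ctr",mu,"yaw",np.degrees(np.arctan2(d[1],d[0])),"len",np.ptp(a),"wid",np.ptp(b),"tail",mu+d*a.min(),"head",mu+d*a.max())
if __name__=="__main__": grips()
E
python3 - <<'E'
from g import *; from m import A,B,fa,fb
grips(cv2.imread("pics/top0.png"))
for n,a,b,z in [("R4 in",(325,335),(571,235),247),("R4 out",(323,395),(571,285),247),("R3 in",(235,308),(523,235),205),("R3out",(235,360),(523,270),205),("R2 in",(118,278),(455,228),111),
   ("L4 in",(340,65),(578,50),247),("L4out",(330,10),(572,15),247),("L3out",(240,40),(525,45),205),("L3 in",(250,85),(527,75),205),("L2out",(122,85),(457,80),111),("L2in",(125,120),(457,105),111)]:
    print(n,onz("wrist",fa(a),z,A)[0,:2],onz("wrist",fb(b),z,B)[0,:2])
f=lambda p:np.array(p)/3.4+[195,155]
print(onz("top",[f(q) for q in [(207,150),(575,183),(212,85),(582,115)]],25))
E
```

```text
blob [ 140  205  222   85 3925] ctr [332.6  58.9] yaw -77.39798845324187 len 705.244975225783 wid 355.56872279280077 tail [260.2 382.7] head [ 414.1 -305.6]
blob [314 207  46   6 105] ctr [ 496.  -265.4] yaw 85.98063577062916 len 150.13816036183283 wid 7.819942533598761 tail [ 490.7 -339.9] head [ 501.3 -190.1]
blob [204 218  11  24 141] ctr [420.3 157.5] yaw -11.01415917098045 len 76.91125951773284 wid 21.2402711388305 tail [383.2 164.7] head [458.7 150. ]
blob [332 221  28  19 426] ctr [ 428.5 -294.1] yaw 86.12320541736428 len 87.27827007586586 wid 56.43536246594991 tail [ 425.5 -338.2] head [ 431.4 -251.1]
blob [340 241   8  24 134] ctr [ 351.5 -287.9] yaw -5.14399977525258 len 75.43034905508682 wid 20.022159808276477 tail [ 316.3 -284.8] head [ 391.4 -291.5]
R4 in [ 504.1 -133.6] [ 504.1 -133. ]
R4 out [ 505.7 -149.5] [ 504.2 -151.6]
R3 in [ 502.5 -133.4] [ 503.2 -134.9]
R3out [ 503.8 -149.8] [ 503.1 -150. ]
R2 in [ 503.3 -134.6] [ 503.8 -134.6]
L4 in [510.7 -64.6] [511.7 -63. ]
L4out [509.5 -50.1] [510.8 -49.2]
L3out [508.  -50.3] [509.6 -51.7]
L3 in [510.2 -64.5] [509.2 -65.3]
L2out [509.  -49.4] [510.  -49.7]
L2in [509.2 -65.2] [508.8 -64.4]
[[ 525.1    3.5   25. ]
 [ 499.1 -355.5   25. ]
 [ 589.1   -0.3   25. ]
 [ 565.7 -362.7   25. ]]
```

>>> {"api": "carry_out", "payload": {"rows": [[0,0,0,7],[-10,-20,-20,14],[-20,-40,-60,28],[-48,-92,-100,42],[-48,-92,-160,56],[-48,-92,-160,70],[-48,-92,-160,88.7],[-48,-92,-160,88.7],[-48,-92,-160,88.7],[-48,-92,-160,88.7],[-48,-92,-160,88.7],[-48,-92,-160,88.7],[-48,-92,-160,88.7],[-48,-92,-160,88.7],[-48,-92,-160,88.7],[-48,-92,-160,88.7]]}}

```text
time: 5.3
tool_pos: [331.0, -286.1, 148.3]
tcp_rot: [2.09, 1.567, -2.712]
contact_force: [-0.8, 0.1, -1.1]
grip_width: 91.7
```

```bash
cat >> h.py <<'E'
def st(p=True):
    o=get_obs(); R=Ro.from_euler("xyz",o["tcp_rot"]).as_matrix(); a=np.degrees(np.arctan2(R[1,1],R[0,1]))
    if p: print("t",round(o["time"],2),"tcp",o["tool_pos"],"toolY deg",round(a,2),"F",o["contact_force"],"M",np.round(o["moment"],2),"grip",round(o["grip_width"],1),"q",np.round(o["joint_positions"],2))
    return o
E
python3 - <<'E'
from g import *
st(); grips()
E
```

```text
t 5.3 tcp [ 331.  -286.1  148.3] toolY deg 174.86 F [-0.8  0.1 -1.1] M [-0.1  0.   0. ] grip 91.7 q [-0.9  0.3  1.9 -0.   1.  -2.4]
blob [ 140  205  189   85 3791] ctr [335.4  69.3] yaw -67.56315700174876 len 568.8707282553389 wid 369.7939399672687 tail [212.8 366.2] head [ 429.9 -159.6]
blob [314 207  46   6 105] ctr [ 496.  -265.4] yaw 85.98063577062916 len 150.13816036183283 wid 7.819942533598761 tail [ 490.7 -339.9] head [ 501.3 -190.1]
blob [204 218  11  24 141] ctr [419.8 157.5] yaw -10.801365313313255 len 76.70666614221062 wid 21.169215801353367 tail [383.2 164.5] head [458.6 150.1]
blob [332 221  28  19 422] ctr [ 428.9 -293.8] yaw 87.45503255013169 len 88.17413095250636 wid 56.58376580418915 tail [ 426.9 -338.8] head [ 430.9 -250.7]
blob [341 241   7  12  58] ctr [ 372.4 -290.2] yaw 2.3856983406416465 len 36.18203857977443 wid 20.61072579494408 tail [ 355.9 -290.9] head [ 392.  -289.3]
```

>>> {"api": "carry_out", "payload": {"rows": [[0,0,-40,0],[0,0,-80,0],[0,0,-115,0],[0,0,-130,0],[0,0,-138,0],[0,0,-143,0],[0,0,-144,0],[0,0,-144,0],[0,0,-144,0]]}}

```text
time: 6.1
tool_pos: [330.4, -285.3, 6.2]
tcp_rot: [1.783, 1.566, -3.02]
contact_force: [-6.2, 5.9, 18.2]
grip_width: 91.6
```

>>> {"api": "carry_out", "payload": {"rows": [[0,0,0,0],[0,0,0,0],[0,0,0,0],[0,0,0,0],[0,0,0,0],[0,0,0,0],[0,0,0,0],[0,0,0,0],[0,0,0,0],[0,0,0,0]], "hand": 10}}

```text
time: 6.93
tool_pos: [330.5, -285.4, 6.3]
tcp_rot: [1.831, 1.567, -2.972]
contact_force: [-0.3, 0.6, 5.7]
grip_width: 30.1
```

>>> {"api": "carry_out", "payload": {"rows": [[0,0,0,0],[0,0,0,0],[0,0,0,0],[0,0,0,0],[0,0,0,0],[0,0,0,0]], "hand": 10}}

```text
time: 7.43
tool_pos: [330.6, -285.5, 6.4]
tcp_rot: [1.904, 1.567, -2.898]
contact_force: [0.9, 0.8, 3.1]
grip_width: 19.5
```

>>> {"api": "carry_out", "payload": {"rows": [[0,0,10,0],[0,0,25,0],[0,0,50,0],[0,0,80,0],[0,0,110,0],[0,0,140,0],[0,0,170,0],[0,0,200,0],[0,0,220,0],[0,0,230,0],[0,0,230,0],[0,0,230,0],[0,0,230,0]]}}

```text
time: 8.52
tool_pos: [330.0, -284.9, 235.0]
tcp_rot: [1.493, 1.565, 2.974]
contact_force: [-0.6, 0.4, -1.0]
grip_width: 19.9
```

Run:
```python
from h import *
o=st()
c=cam("wrist",o); _,im=shot("wrist","w4"); _,s=shot("scene","s4")
a=cv2.resize(im,(560,420)); b=cv2.resize(s[120:370,230:430],(240,300))
cv2.imwrite("pics/w4.png",np.hstack([a,np.vstack([b,np.zeros((120,240,3),np.uint8)])]))
```

```text
t 8.52 tcp [ 330.  -284.9  235. ] toolY deg 174.84 F [-0.6  0.4 -1. ] M [ 0.  0. -0.] grip 19.9 q [-0.9  0.2  1.7 -0.   1.2 -2.4]
```

View pics/w4.png

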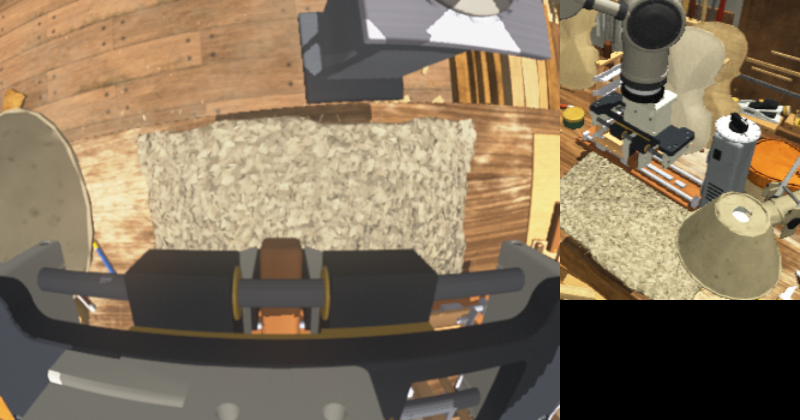

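>>> {"api": "carry_out", "payload": {"rows": [[-5,30,0,0],[-5,65,0,1],[-5,100,0,1.4],[0,135,0,1.4],[5,165,-10,1.4],[7,185,-18,1.4],[7,196.5,-18,1.4],[7,196.5,-18,1.4],[7,196.5,-18,1.4],[7,196.5,-18,1.4]]}}

```text
time: 9.45
tool_pos: [337.2, -89.1, 216.9]
tcp_rot: [1.497, 1.565, 3.002]
contact_force: [0.0, 0.4, -1.6]
grip_width: 19.7
```

Run:
```python
from h import *
import pickle
o=st(); pickle.dump(o,open("w5.pkl","wb"))
_,im=shot("wrist","w5"); _,t=shot("top","t5")
_,s=shot("scene","s5")
cv2.imwrite("pics/w5.png",np.hstack([cv2.resize(s[130:280,200:350],(450,450),interpolation=cv2.INTER_CUBIC),cv2.resize(t[150:250,240:330],(350,389),interpolation=cv2.INTER_CUBIC)[:450] if 0 else cv2.resize(t[150:250,240:318],(350,450),interpolation=cv2.INTER_CUBIC)]))
```

```text
t 9.45 tcp [337.2 -89.1 216.9] toolY deg 176.24 F [ 0.   0.4 -1.6] M [0.  0.1 0. ] grip 19.7 q [-0.5  0.   2.  -0.   1.2 -2. ]
```

View pics/w5.png

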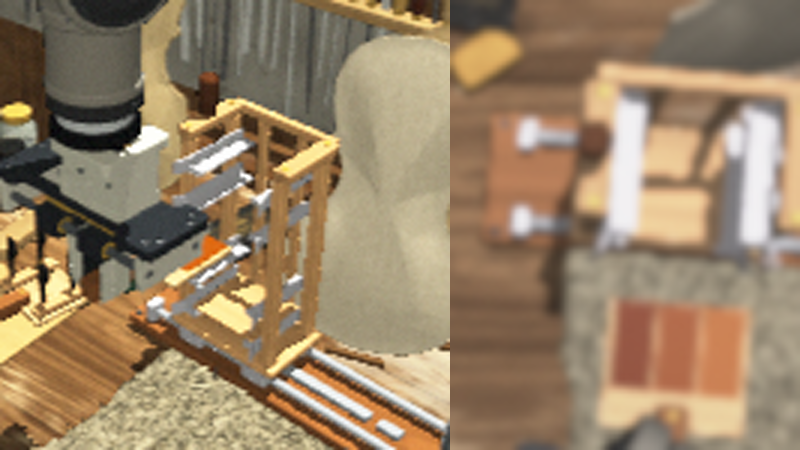

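Run:
```python
from h import *
f=lambda p:[240+(p[0]-450)/4.487,150+p[1]/4.5]
print("board c",onz("top",[f(p) for p in [(611,301),(747,307),(742,437),(600,425)]],223))
print("r4 L out/in, R in/out front",onz("top",[f(p) for p in [(598,240),(630,240),(741,248),(778,246)]],247))
im=cv2.imread("pics/t5_raw.png"); hsv=cv2.cvtColor(im,cv2.COLOR_BGR2HSV)
m=cv2.inRange(hsv,(0,0,190),(180,60,255)); m[:168]=0;m[206:]=0;m[:,:262]=0;m[:,320:]=0
n,l,s,c=cv2.connectedComponentsWithStats(m)
for i in range(1,n):
    if s[i,4]>30:
        for r in range(s[i,1]+2,s[i,1]+s[i,3]-1,6):
            x=np.where(l[r]==i)[0]; 
            if len(x): print(i,r,x.min(),x.max()+1,onz("top",[[x.min()-.5,r],[x.max()+.5,r]],247)[:,:2].ravel())
# varnish edges columns of panel
for r in (220,232):
    row=im[r,268:310].astype(int); print(r,list(map(tuple,row[:14])), list(map(tuple,row[-14:])))
```

```text
board c [[ 463.1  -55.8  223. ]
 [ 460.8 -141.5  223. ]
 [ 379.8 -139.   223. ]
 [ 385.7  -50.   223. ]]
r4 L out/in, R in/out front [[ 500.   -46.3  247. ]
 [ 500.3  -66.1  247. ]
 [ 496.6 -134.9  247. ]
 [ 498.2 -157.8  247. ]]
1 174 277 284 [582.2 -55.  582.6 -74.6]
1 180 277 284 [565.4 -55.2 565.7 -74.8]
1 186 276 283 [548.5 -52.7 548.8 -72.2]
1 192 275 283 [531.6 -50.1 532.  -72.4]
1 198 275 282 [514.9 -50.3 515.2 -69.8]
2 176 306 312 [ 578.  -136.1  578.3 -152.8]
2 182 301 313 [ 560.9 -122.3  561.5 -155.7]
2 188 306 312 [ 544.3 -136.3  544.6 -153. ]
2 194 305 314 [ 527.5 -133.7  527.9 -158.7]
2 200 305 311 [ 510.8 -133.8  511.  -150.5]
220 [(np.int64(129), np.int64(149), np.int64(159)), (np.int64(131), np.int64(151), np.int64(161)), (np.int64(127), np.int64(146), np.int64(157)), (np.int64(119), np.int64(139), np.int64(149)), (np.int64(118), np.int64(137), np.int64(147)), (np.int64(118), np.int64(138), np.int64(149)), (np.int64(123), np.int64(148), np.int64(165)), (np.int64(131), np.int64(164), np.int64(192)), (np.int64(123), np.int64(158), np.int64(197)), (np.int64(97), np.int6
[... 1458 characters left out ...]
9)), (np.int64(67), np.int64(86), np.int64(149))] [(np.int64(93), np.int64(137), np.int64(206)), (np.int64(87), np.int64(131), np.int64(205)), (np.int64(85), np.int64(129), np.int64(204)), (np.int64(84), np.int64(129), np.int64(204)), (np.int64(85), np.int64(129), np.int64(204)), (np.int64(85), np.int64(130), np.int64(204)), (np.int64(86), np.int64(131), np.int64(204)), (np.int64(94), np.int64(138), np.int64(207)), (np.int64(112), np.int64(155), np.int64(213)), (np.int64(130), np.int64(169), np.int64(213)), (np.int64(139), np.int64(171), np.int64(198)), (np.int64(139), np.int64(164), np.int64(180)), (np.int64(135), np.int64(157), np.int64(168)), (np.int64(131), np.int64(151), np.int64(162))]
```

>>> {"api": "carry_out", "payload": {"rows": [[15,-0.4,0,0],[30,-1.4,0,0],[45,-2.4,0,0],[55,-3.0,0,0],[65,-3.7,0,0],[75,-4.4,0,0],[85,-5.0,0,0],[95,-5.7,0,0],[105,-6.4,0,0],[112,-6.8,0,0],[112,-6.8,0,0]]}}

```text
time: 10.52
tool_pos: [450.4, -96.2, 216.9]
tcp_rot: [1.475, 1.565, 2.979]
contact_force: [-0.3, 0.0, -0.1]
grip_width: 19.5
```

Run:
```python
from h import *
o=st()
```

```text
t 10.52 tcp [450.4 -96.2 216.9] toolY deg 176.18 F [-0.3  0.  -0.1] M [0.  0.1 0. ] grip 19.5 q [-0.4  0.2  1.7 -0.   1.2 -1.9]
```

No contact so far; ease forward to the back stops.

>>> {"api": "carry_out", "payload": {"rows": [[4,-0.3,0,0],[8,-0.5,0,0],[12,-0.8,0,0],[14,-0.9,0,0],[16,-1.1,0,0],[16,-1.1,0,0],[16,-1.1,0,0]]}}

```text
time: 11.1
tool_pos: [464.3, -97.2, 216.5]
tcp_rot: [1.526, 1.56, 3.03]
contact_force: [-8.3, -0.5, 1.7]
grip_width: 20.1
```

>>> {"api": "carry_out", "payload": {"rows": [[2,-0.1,0,0],[3,-0.2,0,0],[4,-0.2,0,0],[4,-0.2,0,0]]}}

```text
time: 11.43
tool_pos: [464.4, -97.3, 215.7]
tcp_rot: [1.548, 1.551, 3.052]
contact_force: [-15.3, -2.4, 3.0]
grip_width: 19.5
```

>>> {"api": "carry_out", "payload": {"rows": [[-1,0.1,0,0],[-1.5,0.1,-2,0],[-1.5,0.1,-4,0],[-1.5,0.1,-6,0],[-1.5,0.1,-6,0],[-1.5,0.1,-6,0]]}}

```text
time: 11.93
tool_pos: [463.0, -97.2, 209.6]
tcp_rot: [1.544, 1.551, 3.048]
contact_force: [0.2, 0.2, -0.4]
grip_width: 19.8
```

>>> {"api": "carry_out", "payload": {"rows": [[0,0,-1,0],[0,0,-2,0],[0,0,-3,0],[0,0,-3,0]]}}

```text
time: 12.27
tool_pos: [463.2, -97.3, 207.3]
tcp_rot: [1.568, 1.552, 3.072]
contact_force: [-2.3, 0.5, 5.1]
grip_width: 19.7
```

>>> {"api": "carry_out", "payload": {"rows": [[0,0,-1,0],[0,0,-2,0],[0,0,-3,0],[0,0,-3,0]]}}

```text
time: 12.6
tool_pos: [463.0, -97.4, 205.2]
tcp_rot: [1.593, 1.552, 3.097]
contact_force: [-3.8, 1.5, 7.5]
grip_width: 20.1
```

>>> {"api": "carry_out", "payload": {"rows": [[-1,0,0,0],[-2,0.1,0,0],[-3,0.2,0,0],[-4,0.3,0,0],[-5,0.3,0,0],[-5,0.3,0,0]]}}

```text
time: 13.1
tool_pos: [459.5, -97.2, 205.5]
tcp_rot: [1.614, 1.556, 3.118]
contact_force: [6.7, -0.5, -0.5]
grip_width: 20.0
```

Run:
```python
from h import *
st(); _,s=shot("scene","s6"); _,t=shot("top","t6")
cv2.imwrite("pics/s6.png",np.hstack([cv2.resize(s[130:280,250:400],(450,450),interpolation=cv2.INTER_CUBIC),cv2.resize(t[150:250,240:318],(350,450),interpolation=cv2.INTER_CUBIC)]))
```

```text
t 13.1 tcp [459.5 -97.2 205.5] toolY deg 176.19 F [ 6.7 -0.5 -0.5] M [ 0.1 -1.1 -0.1] grip 20.0 q [-0.4  0.3  1.7 -0.   1.2 -1.9]
```

>>> {"api": "carry_out", "payload": {"rows": [[2,-0.1,0,0],[4,-0.3,0,0],[4.5,-0.3,0,0],[4.5,-0.3,0,0]]}}

```text
time: 13.53
tool_pos: [463.6, -97.4, 205.4]
tcp_rot: [1.603, 1.555, 3.107]
contact_force: [-2.2, 0.2, 3.5]
grip_width: 19.6
```

>>> {"api": "carry_out", "payload": {"rows": [[0,0,0,0],[0,0,0,0],[0,0,0,0],[0,0,0,0],[0,0,0,0],[0,0,0,0]], "hand": 44}}

```text
time: 14.03
tool_pos: [463.6, -97.5, 205.3]
tcp_rot: [1.599, 1.554, 3.104]
contact_force: [-0.3, -0.3, 0.8]
grip_width: 43.8
```

>>> {"api": "carry_out", "payload": {"rows": [[0,0,10,0],[0,0,25,0],[0,0,50,0],[-10,0,80,0],[-40,0,100,0],[-60,20,100,0],[-60,40,100,0],[-60,60,100,0],[-70,100,100,-3],[-80,130,100,-6],[-90,170,100,-7],[-95,210,60,-7],[-95,248,20,-7],[-95,260,0,-7],[-95,260,-20,-7],[-95,260,-20,-7],[-95,260,-20,-7]]}}

```text
time: 15.45
tool_pos: [368.0, 162.5, 185.1]
tcp_rot: [1.668, 1.552, 3.051]
contact_force: [0.4, -0.4, 0.9]
grip_width: 43.9
```

Run:
```python
from g import *
st(); grips()
_,s=shot("scene","s6"); t=cv2.imread("pics/tcur_raw.png"); _,w=shot("wrist","w6")
cv2.imwrite("pics/s6.png",np.hstack([cv2.resize(s[130:280,250:400],(450,450),interpolation=cv2.INTER_CUBIC),cv2.resize(t[150:250,240:318],(350,450),interpolation=cv2.INTER_CUBIC)]))
```

```text
t 15.45 tcp [368.  162.5 185.1] toolY deg 169.27 F [ 0.4 -0.4  0.9] M [-0. -0. -0.] grip 43.9 q [ 0.2  0.2  1.9  0.   1.1 -1.2]
blob [ 212  205  147   85 3030] ctr [355.7   5.8] yaw 39.9137469621669 len 477.5504280690425 wid 368.6366102988218 tail [ 118. -193.] head [484.2 113.4]
blob [286 205  11  18 125] ctr [ 482.2 -113.6] yaw -3.766014532273552 len 58.41887526831867 wid 33.40293000776053 tail [ 450.8 -111.6] head [ 509.1 -115.4]
blob [314 207  46   6 104] ctr [ 495.8 -266.1] yaw 85.93434872846824 len 150.14097014461936 wid 7.701920260002833 tail [ 490.6 -339.9] head [ 501.2 -190.1]
blob [204 219  11  20 116] ctr [424.8 156.7] yaw -10.54363722836852 len 64.53544831447871 wid 23.859301657427007 tail [394.6 162.3] head [458.1 150.5]
blob [140 275  10  11  91] ctr [253.8 363.7] yaw -86.41176964388907 len 29.985411738143185 wid 31.06201846331558 tail [252.8 378.6] head [254.7 348.6]
blob [162 276  37  14 285] ctr [246.3 255.2] yaw 82.13182354719422 len 119.75847801936979 wid 50.053791106511724 tail [237.1 188.4] head [253.5 307. ]
```

View pics/s6.png

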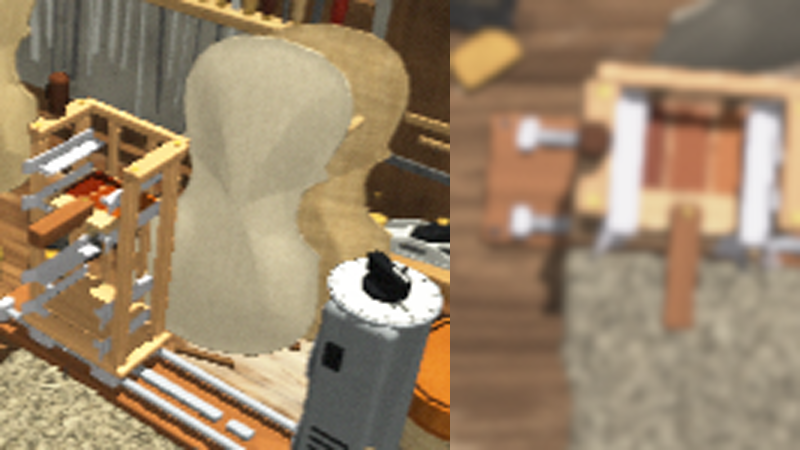

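>>> {"api": "carry_out", "payload": {"rows": [[20,-0.3,0,0],[28,-0.5,-20,0],[28,-0.5,-55,0],[28,-0.5,-90,0],[28,-0.5,-125,0],[28,-0.5,-155,0],[28,-0.5,-170,0],[28,-0.5,-178,0],[28,-0.5,-181,0],[28,-0.5,-182,0],[28,-0.5,-182,0]]}}

```text
time: 16.52
tool_pos: [399.3, 161.3, 6.6]
tcp_rot: [1.426, 1.56, 2.807]
contact_force: [-1.3, 0.2, 0.3]
grip_width: 44.3
```

>>> {"api": "carry_out", "payload": {"rows": [[0,0,0,0],[0,0,0,0],[0,0,0,0],[0,0,0,0],[0,0,0,0],[0,0,0,0],[0,0,0,0],[0,0,0,0],[0,0,0,0]], "hand": 10}}

```text
time: 17.27
tool_pos: [399.7, 161.4, 7.1]
tcp_rot: [1.383, 1.561, 2.763]
contact_force: [-0.2, -0.3, 6.3]
grip_width: 19.9
```

>>> {"api": "carry_out", "payload": {"rows": [[0,0,10,0],[0,0,25,0],[0,0,50,0],[0,0,80,0],[0,0,110,0],[-10,-10,140,0],[-20,-20,170,0],[-40,-40,200,0],[-60,-60,230,3],[-65,-90,255,7],[-65,-120,255,7],[-65,-150,255,7],[-65,-180,255,7],[-65,-210,255,7],[-65,-240,255,7],[-65,-249,255,7],[-65,-249,255,7],[-65,-249,255,7]]}}

```text
time: 18.77
tool_pos: [334.3, -87.3, 261.7]
tcp_rot: [1.314, 1.56, 2.815]
contact_force: [0.2, 1.0, -0.2]
grip_width: 19.3
```

Run:
```python
from h import *
st(); _,s=shot("scene","s7"); _,t=shot("top","t7")
cv2.imwrite("pics/s7.png",np.hstack([cv2.resize(s[100:280,200:350],(500,600),interpolation=cv2.INTER_CUBIC),cv2.resize(t[150:250,250:300],(300,600),interpolation=cv2.INTER_CUBIC)]))
```

```text
t 18.77 tcp [334.3 -87.3 261.7] toolY deg 176.01 F [ 0.2  1.  -0.2] M [ 0.   0.1 -0. ] grip 19.3 q [-0.5 -0.   1.9 -0.   1.3 -2. ]
```

View pics/s7.png

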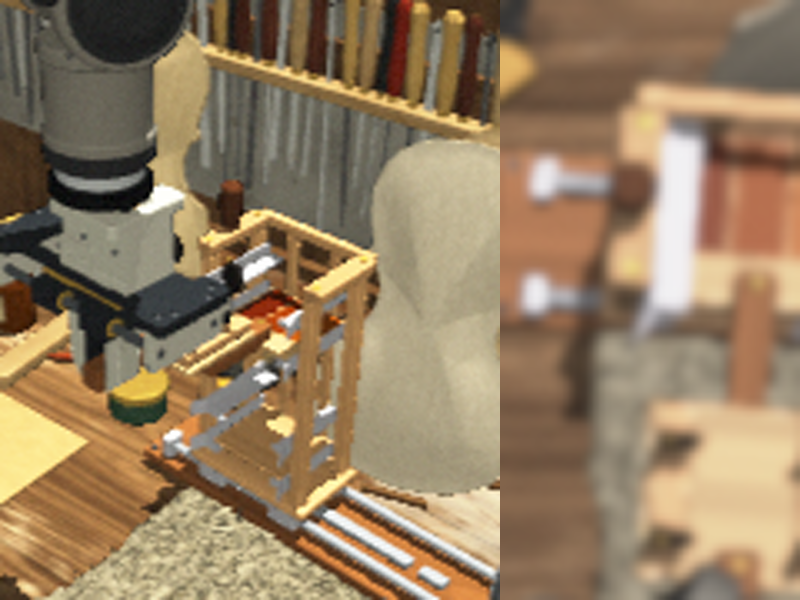

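>>> {"api": "carry_out", "payload": {"rows": [[2,-1.6,-3.2,0.2],[2,-1.6,-3.2,0.2],[2,-1.6,-3.2,0.2],[17,-2.6,-3.2,0.2],[32,-3.6,-3.2,0.2],[45,-4.5,-3.2,0.2],[55,-5.1,-3.2,0.2],[65,-5.8,-3.2,0.2],[75,-6.5,-3.2,0.2],[85,-7.1,-3.2,0.2],[95,-7.8,-3.2,0.2],[105,-8.5,-3.2,0.2],[115,-9.1,-3.2,0.2],[115,-9.1,-3.2,0.2]]}}

```text
time: 20.03
tool_pos: [451.2, -95.9, 258.5]
tcp_rot: [1.318, 1.561, 2.825]
contact_force: [-0.6, 0.5, -1.7]
grip_width: 19.8
```

>>> {"api": "carry_out", "payload": {"rows": [[4,-0.3,0,0],[8,-0.5,0,0],[12,-0.8,0,0],[14,-0.9,0,0],[16,-1.1,0,0],[16,-1.1,0,0]]}}

```text
time: 20.53
tool_pos: [464.5, -96.4, 258.0]
tcp_rot: [1.364, 1.554, 2.871]
contact_force: [-11.4, 1.0, 2.2]
grip_width: 20.0
```

>>> {"api": "carry_out", "payload": {"rows": [[-1.5,0.1,0,0],[-2.5,-0.2,-2,0],[-2.5,-0.2,-4,0],[-2.5,-0.2,-5,0],[-2.5,-0.2,-5,0]]}}

```text
time: 20.95
tool_pos: [462.0, -96.6, 252.7]
tcp_rot: [1.36, 1.554, 2.867]
contact_force: [0.2, -0.4, -1.2]
grip_width: 19.9
```

>>> {"api": "carry_out", "payload": {"rows": [[0,0,-1,0],[0,0,-2,0],[0,0,-3,0],[0,0,-3,0]]}}

```text
time: 21.28
tool_pos: [462.2, -96.7, 250.6]
tcp_rot: [1.374, 1.555, 2.881]
contact_force: [-3.7, 1.1, 5.7]
grip_width: 19.5
```

>>> {"api": "carry_out", "payload": {"rows": [[0,0,-1,0],[0,0,-2,0],[0,0,-3,0],[0,0,-3,0]]}}

```text
time: 21.62
tool_pos: [462.0, -96.7, 248.7]
tcp_rot: [1.399, 1.556, 2.906]
contact_force: [-4.8, 0.9, 7.7]
grip_width: 19.5
```

>>> {"api": "carry_out", "payload": {"rows": [[-1,0,0,0],[-2,0.1,0,0],[-3,0.2,0,0],[-4,0.3,0,0],[-4,0.3,0,0]]}}

```text
time: 22.03
tool_pos: [459.6, -96.5, 249.0]
tcp_rot: [1.334, 1.56, 2.842]
contact_force: [6.1, 0.5, -1.0]
grip_width: 20.0
```

>>> {"api": "carry_out", "payload": {"rows": [[2,-0.1,0,0],[4,-0.3,0,0],[5,-0.3,0,0],[5,-0.3,0,0]]}}

```text
time: 22.37
tool_pos: [464.2, -96.9, 248.9]
tcp_rot: [1.369, 1.559, 2.876]
contact_force: [-2.6, 0.5, 2.9]
grip_width: 19.6
```

Lip and stop both felt. Release, lift clear, and look.

>>> {"api": "carry_out", "payload": {"rows": [[-1,0,0,0],[-1,0,0,0],[-1,0,0,0],[-1,0,0,0],[-1,0,0,0],[-1,0,0,0]], "hand": 44}}

```text
time: 22.87
tool_pos: [463.3, -96.9, 248.9]
tcp_rot: [1.364, 1.559, 2.871]
contact_force: [-0.2, 0.0, 0.0]
grip_width: 44.0
```

>>> {"api": "carry_out", "payload": {"rows": [[0,0,10,0],[0,0,25,0],[-15,0,50,0],[-40,0,80,0],[-60,30,100,0],[-60,60,110,0],[-60,100,110,0],[-60,140,110,0],[-60,170,110,0],[-60,170,110,0],[-60,170,110,0],[-60,170,110,0]]}}

```text
time: 23.87
tool_pos: [403.3, 72.9, 358.8]
tcp_rot: [1.402, 1.559, 2.91]
contact_force: [-0.6, 0.2, -0.3]
grip_width: 43.9
```

Run:
```python
from h import *
st(); _,s=shot("scene","s8"); _,t=shot("top","t8")
cv2.imwrite("pics/s8.png",np.hstack([cv2.resize(s[130:290,250:410],(420,420),interpolation=cv2.INTER_CUBIC),cv2.resize(t[155:225,240:400],(960,420),interpolation=cv2.INTER_CUBIC)[:,:380]]))
```

```text
t 23.87 tcp [403.3  72.9 358.8] toolY deg 176.39 F [-0.6  0.2 -0.3] M [ 0. -0.  0.] grip 43.9 q [-0.   0.1  1.5  0.   1.6 -1.5]
```

View pics/s8.png

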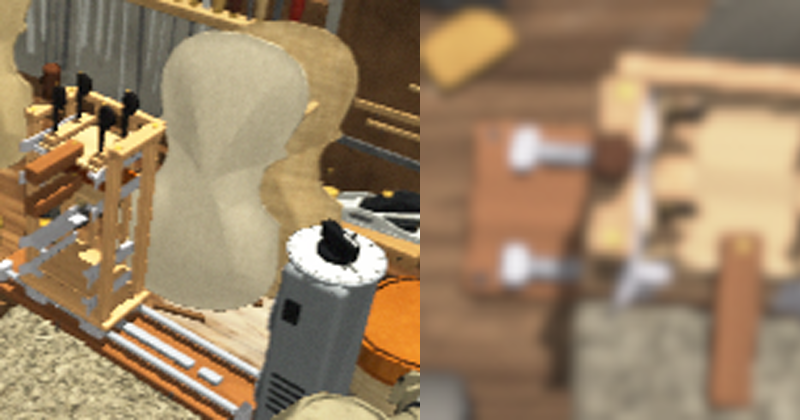

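>>> {"api": "carry_out", "payload": {"rows": [[30,-10,0,0],[65,-25,0,0],[100,-45,0,0],[135,-60,0,0],[156,-67,0,0],[156,-67,0,0],[156,-67,-20,0],[156,-67,-45,0],[156,-67,-57,0],[156,-67,-57,0],[156,-67,-57,0],[156,-67,-57,0]], "hand": 0}}

```text
time: 24.97
tool_pos: [559.6, 4.7, 303.2]
tcp_rot: [1.373, 1.561, 2.878]
contact_force: [0.1, 0.1, 0.4]
grip_width: 0.4
```

Run:
```python
from h import *
st(); _,t=shot("top","t9")
f=lambda p:np.array(p)
print("knob",onz("top",[[272.0,180.8]],326))
```

```text
t 24.97 tcp [559.6   4.7 303.2] toolY deg 176.22 F [0.1 0.1 0.4] M [-0.  0.  0.] grip 0.4 q [-0.1  0.4  1.3  0.   1.5 -1.6]
knob [[554.2 -40.4 326. ]]
```

>>> {"api": "carry_out", "payload": {"rows": [[-1.5,-5,0,0],[-1.8,-10,0,0],[-2,-14,0,0],[-2.2,-18,0,0],[-2.4,-21,0,0],[-2.6,-24,0,0],[-2.8,-27,0,0]]}}

```text
time: 25.6
tool_pos: [557.1, -19.8, 304.1]
tcp_rot: [0.901, 1.56, 2.408]
contact_force: [0.8, 5.6, 2.4]
grip_width: 0.1
```

>>> {"api": "carry_out", "payload": {"rows": [[-0.4,-7,0,0],[-0.8,-14,0,0],[-1.3,-21,0,0],[-1.8,-28,0,0],[-2.3,-35,0,0],[-2.8,-42,0,0],[-3.2,-49,0,0],[-3.7,-56,0,0],[-4.1,-63,0,0],[-4.6,-70,0,0],[-5.1,-77,0,0],[-5.6,-84,0,0],[-6,-91,0,0],[-6.5,-98,0,0],[-7,-105,0,0],[-7.4,-112,0,0],[-7.9,-119,0,0],[-8.4,-126,0,0],[-8.9,-134,0,0],[-8.9,-134,0,0]]}}

```text
time: 27.27
tool_pos: [548.1, -154.5, 304.0]
tcp_rot: [0.9, 1.56, 2.406]
contact_force: [0.3, 0.1, -0.4]
grip_width: 0.5
```

Run:
```python
from h import *
st(); _,t=shot("top","t10"); _,s=shot("scene","s10")
cv2.imwrite("pics/s10.png",np.hstack([cv2.resize(s[130:290,270:430],(400,400),interpolation=cv2.INTER_CUBIC),cv2.resize(t[150:230,265:425],(800,400),interpolation=cv2.INTER_CUBIC)[:,:][:, :] if 0 else cv2.resize(t[150:250,320:420],(400,400),interpolation=cv2.INTER_CUBIC)]))
```

```text
t 27.27 tcp [ 548.1 -154.5  304. ] toolY deg 176.32 F [ 0.3  0.1 -0.4] M [-0. -0. -0.] grip 0.5 q [-0.4  0.4  1.2  0.   1.5 -1.9]
```

View pics/s10.png

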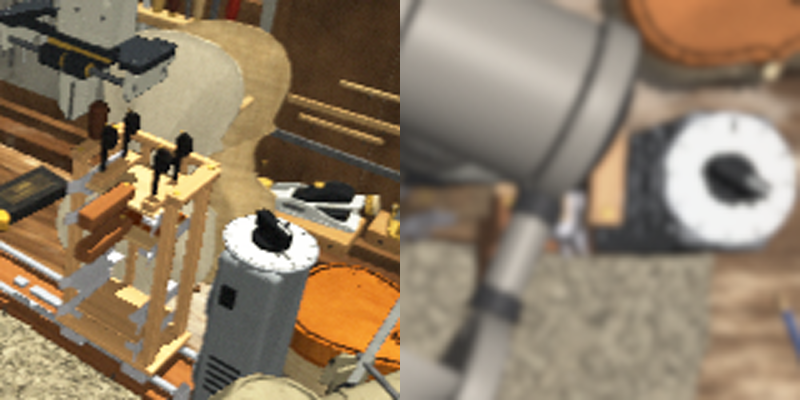

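>>> {"api": "carry_out", "payload": {"rows": [[-0.3,-4,0,0],[-0.5,-8,0,0],[-0.8,-12,0,0],[-0.8,-12,0,0]]}}

```text
time: 27.7
tool_pos: [547.3, -166.4, 304.1]
tcp_rot: [0.932, 1.561, 2.438]
contact_force: [-0.1, 0.2, 1.2]
grip_width: 0.4
```

>>> {"api": "carry_out", "payload": {"rows": [[-0.2,-2,0,0],[-0.2,-3,0,0],[-0.2,-3,0,0]]}}

```text
time: 27.95
tool_pos: [547.1, -169.2, 304.0]
tcp_rot: [0.886, 1.56, 2.393]
contact_force: [0.4, 3.2, -0.0]
grip_width: 0.4
```

>>> {"api": "carry_out", "payload": {"rows": [[-0.1,-1,0,0],[-0.2,-2,0,0],[-0.2,-2,0,0]]}}

```text
time: 28.2
tool_pos: [547.0, -170.7, 304.1]
tcp_rot: [0.824, 1.56, 2.331]
contact_force: [0.4, 5.0, 1.2]
grip_width: 0.5
```

>>> {"api": "carry_out", "payload": {"rows": [[-0.1,-1,0,0],[-0.2,-2,0,0],[-0.2,-2,0,0]]}}

```text
time: 28.45
tool_pos: [546.9, -172.4, 304.0]
tcp_rot: [0.795, 1.559, 2.302]
contact_force: [0.6, 3.7, 0.1]
grip_width: 0.5
```

>>> {"api": "carry_out", "payload": {"rows": [[-0.1,-1,0,0],[-0.1,-1.5,0,0],[-0.1,-1.5,0,0]]}}

```text
time: 28.7
tool_pos: [546.8, -173.7, 304.1]
tcp_rot: [0.768, 1.559, 2.276]
contact_force: [0.7, 4.3, 0.8]
grip_width: 0.3
```

>>> {"api": "carry_out", "payload": {"rows": [[-0.1,-1,0,0],[-0.1,-1.5,0,0],[-0.1,-1.5,0,0]]}}

```text
time: 28.95
tool_pos: [546.7, -175.3, 304.1]
tcp_rot: [0.78, 1.559, 2.288]
contact_force: [0.2, 2.9, 0.1]
grip_width: 0.4
```

>>> {"api": "carry_out", "payload": {"rows": [[-0.1,-1,0,0],[-0.1,-1.5,0,0],[-0.1,-1.5,0,0]]}}

```text
time: 29.2
tool_pos: [546.5, -177.4, 304.1]
tcp_rot: [0.837, 1.56, 2.344]
contact_force: [0.6, 2.3, 0.1]
grip_width: 1.0
```

>>> {"api": "carry_out", "payload": {"rows": [[-0.1,-1,0,0],[-0.1,-1.5,0,0],[-0.1,-1.5,0,0]]}}

```text
time: 29.45
tool_pos: [546.3, -179.7, 304.0]
tcp_rot: [0.923, 1.56, 2.43]
contact_force: [1.0, 0.3, -0.3]
grip_width: 0.3
```

>>> {"api": "carry_out", "payload": {"rows": [[-0.1,-1,0,0],[-0.1,-1.5,0,0],[-0.1,-1.5,0,0]]}}

```text
time: 29.7
tool_pos: [546.2, -181.1, 304.0]
tcp_rot: [0.892, 1.56, 2.399]
contact_force: [0.5, 1.8, -0.5]
grip_width: 0.1
```

Run:
```python
from h import *
st(); _,t=shot("top","t11")
# -y edge of rack top rail (z=284): tan rail vs dark blower, rows 185..200
for nm in ("top0","t10_raw","t11_raw"):
    im=cv2.imread(f"pics/{nm}.png"); hsv=cv2.cvtColor(im,cv2.COLOR_BGR2HSV)
    m=cv2.inRange(hsv,(10,70,140),(28,200,255)); m[:,:300]=0; m[:,400:]=0
    for r in (180,185,190,195,200):
        x=np.where(m[r])[0]; x=x[x<395]
        if len(x): print(nm,r,x.min(),x.max(),onz("top",[[x.max()+.5,r]],284)[0,:2])
```

```text
t 29.7 tcp [ 546.2 -181.1  304. ] toolY deg 176.34 F [ 0.5  1.8 -0.5] M [ 0.3 -0.  -0. ] grip 0.1 q [-0.5  0.4  1.2  0.   1.5 -2. ]
top0 180 300 367 [ 565.4 -299.5]
top0 185 300 368 [ 551.9 -302.1]
top0 190 313 353 [ 537.6 -261.6]
top0 195 314 365 [ 524.7 -293.9]
top0 200 313 363 [ 511.1 -288.4]
t10_raw 185 374 376 [ 552.3 -323.7]
t10_raw 190 370 375 [ 538.7 -320.9]
t10_raw 195 368 375 [ 525.1 -320.8]
t10_raw 200 301 375 [ 511.7 -320.7]
t11_raw 180 306 309 [ 562.7 -142.9]
t11_raw 195 380 384 [ 525.6 -345. ]
t11_raw 200 313 384 [ 512.1 -344.9]
```

>>> {"api": "carry_out", "payload": {"rows": [[1,10,0,0],[1,20,0,0],[1,20,20,0],[1,20,60,0],[1,20,100,0],[1,-10,105,0],[1,-50,105,0],[1,-90,105,0],[1,-130,105,0],[1,-170,105,0],[1,-210,105,0],[1,-219,105,0],[1,-219,105,0],[1,-219,105,0],[1,-219,105,0],[1,-219,105,0]]}}

```text
time: 31.08
tool_pos: [547.8, -398.1, 410.2]
tcp_rot: [0.887, 1.562, 2.396]
contact_force: [-0.6, -0.4, 0.3]
grip_width: 0.4
```

Run:
```python
from h import *
import pickle
o=st(); pickle.dump(o,open("w12.pkl","wb")); c=cam("wrist",o)
_,w=shot("wrist","w12"); _,t=shot("top","t12")
p=proj("wrist",[[531,-412,245]],c)[0]; print("dial px",p)
u,v=int(p[0]),int(p[1]); v0=max(0,v-75);u0=max(0,u-100)
cv2.imwrite("pics/w12.png",cv2.resize(w[v0:v0+150,u0:u0+200],(800,600),interpolation=cv2.INTER_CUBIC)); print(u0,v0)
```

```text
t 31.08 tcp [ 547.8 -398.1  410.2] toolY deg 176.47 F [-0.6 -0.4  0.3] M [-0. -0. -0.] grip 0.4 q [-0.7  0.7  0.5  0.   2.  -2.2]
dial px [241.3 169.3]
141 94
```

View pics/w12.png

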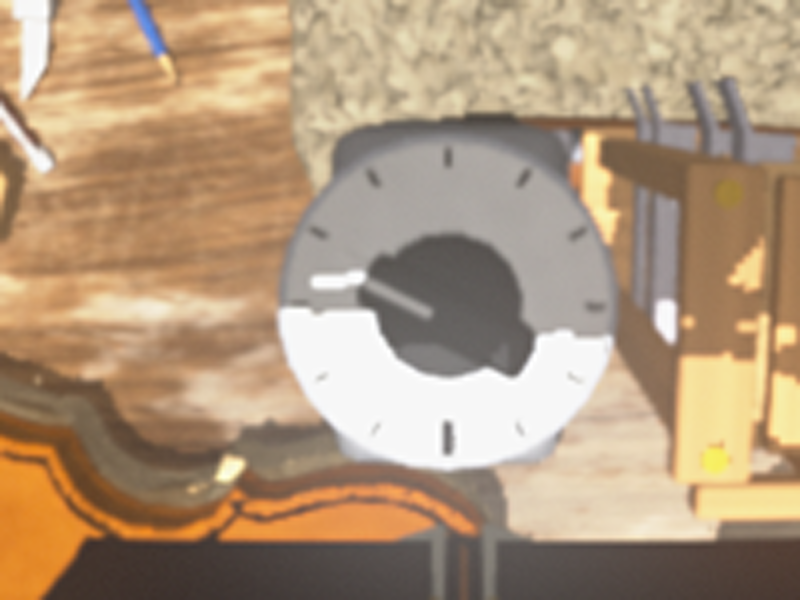

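Run:
```python
from h import *
import pickle
c=cam("wrist",pickle.load(open("w12.pkl","rb"))); ct=cam("top")
f=lambda p:np.array([141+p[0]/4,94+p[1]/4])
t=cv2.imread("pics/t12_raw.png")
# face circle in wrist & top
print("face tri",cross("wrist",f((447.5,299)),"top",[402.6,194.7],c,ct))
for z in (246,250,254):
    q=onz("wrist",[f((447.5,299)),f((448,437)),f((447.5,130)),f((279,299)),f((616,299))],z,c)[:,:2]
    b=onz("wrist",[f((375,275)),f((520,355)),f((447,305))],z+22,c)[:,:2]
    zd=q[1]-q[0]; bd=b[0]-b[1]
    print(z,"ctr",q[0],"mark r",np.linalg.norm(zd),"zero dir",np.degrees(np.arctan2(zd[1],zd[0])),"rad",np.linalg.norm(q[3]-q[4])/2)
    print("  bar mid",(b[0]+b[1])/2,"len",np.linalg.norm(bd),"dir",np.degrees(np.arctan2(bd[1],bd[0])),"disc ctr@+?",onz("wrist",f((447,305)),z+8,c)[0,:2])
# rack top rail edge & fixed check vs wrist: knob? rack -y rail outer edge at z 284
print(onz("wrist",[f((680,480)),f((690,165))],284,c)[:,:2])
```

```text
face tri (array([ 527.9, -399. ,  268.3]), np.float64(1.1214657507252772))
246 ctr [ 531.  -399.2] mark r 39.374843149264315 zero dir -3.536390786664821 rad 46.54704594038228
  bar mid [ 531.6 -399. ] len 42.687170374965426 dir -122.98604257192588 disc ctr@+? [ 531.3 -399.4]
250 ctr [ 530.4 -399.2] mark r 38.886405185682015 zero dir -3.5363907866648834 rad 45.96963806998885
  bar mid [ 530.9 -399. ] len 42.11887044778989 dir -122.98604257192585 disc ctr@+? [ 530.7 -399.3]
254 ctr [ 529.7 -399.1] mark r 38.3979672220996 zero dir -3.5363907866647892 rad 45.39223019959541
  bar mid [ 530.2 -398.9] len 41.550570520614414 dir -122.98604257192595 disc ctr@+? [ 530.  -399.2]
[[ 574.7 -342.6]
 [ 495.3 -338.2]]
```

>>> {"api": "carry_out", "payload": {"rows": [[-18,-1,0,-14],[-18,-1,0,-28],[-18,-1,0,-42],[-18,-1,0,-56],[-18,-1,0,-70],[-18,-1,0,-84],[-18,-1,0,-98],[-18,-1,0,-112],[-18,-1,0,-119.4],[-18,-1,0,-119.4],[-18,-1,0,-119.4],[-18,-1,0,-119.4],[-18,-1,0,-119.4],[-18,-1,0,-119.4],[-18,-1,0,-119.4],[-18,-1,0,-119.4],[-18,-1,0,-119.4],[-18,-1,0,-119.4],[-18,-1,0,-119.4],[-18,-1,0,-119.4]], "hand": 30}}

```text
time: 32.85
tool_pos: [529.8, -398.9, 410.6]
tcp_rot: [0.856, 1.561, 0.284]
contact_force: [0.6, -0.4, 0.8]
grip_width: 30.0
```

>>> {"api": "carry_out", "payload": {"rows": [[0,0,-30,0],[0,0,-60,0],[0,0,-90,0],[0,0,-105,0],[0,0,-115,0],[0,0,-120,0],[0,0,-124,0],[0,0,-124,0]]}}

```text
time: 33.52
tool_pos: [530.0, -399.0, 287.0]
tcp_rot: [0.786, 1.561, 0.214]
contact_force: [-0.6, 0.6, -0.1]
grip_width: 29.7
```

Run:
```python
from h import *
st()
```

```text
t 33.52 tcp [ 530. -399.  287.] toolY deg 57.26 F [-0.6  0.6 -0.1] M [-0.1  0.1 -0. ] grip 29.7 q [-0.8  0.6  1.   0.   1.6 -0.2]
```

Now feel downwards for the disc.

>>> {"api": "carry_out", "payload": {"rows": [[0,0,-4,0],[0,0,-8,0],[0,0,-12,0],[0,0,-14,0],[0,0,-14,0]]}}

```text
time: 33.93
tool_pos: [529.8, -398.9, 272.3]
tcp_rot: [0.873, 1.561, 0.301]
contact_force: [0.4, -0.2, 0.3]
grip_width: 30.3
```

>>> {"api": "carry_out", "payload": {"rows": [[0,0,-2,0],[0,0,-4,0],[0,0,-5,0],[0,0,-5,0]]}}

```text
time: 34.27
tool_pos: [529.7, -398.9, 267.0]
tcp_rot: [0.921, 1.562, 0.35]
contact_force: [-0.7, 0.3, -0.9]
grip_width: 29.8
```

>>> {"api": "carry_out", "payload": {"rows": [[0,0,0,0],[0,0,0,0],[0,0,0,0],[0,0,0,0],[0,0,0,0],[0,0,0,0]], "hand": 4}}

```text
time: 34.77
tool_pos: [531.0, -399.9, 267.2]
tcp_rot: [0.62, 1.559, 0.049]
contact_force: [5.1, -4.6, -2.1]
grip_width: 13.0
```

>>> {"api": "carry_out", "payload": {"rows": [[0.8,-0.6,0,0],[0.8,-0.6,0,0],[0.8,-0.6,0,5],[0.8,-0.6,0,10],[0.8,-0.6,0,15],[0.8,-0.6,0,20],[0.8,-0.6,0,25],[0.8,-0.6,0,30],[0.8,-0.6,0,30]]}}

```text
time: 35.52
tool_pos: [530.8, -399.9, 267.2]
tcp_rot: [0.86, 1.56, 0.817]
contact_force: [-4.1, 3.0, 1.9]
grip_width: 12.9
```

Run:
```python
from h import *
st()
```

```text
t 35.52 tcp [ 530.8 -399.9  267.2] toolY deg 87.53 F [-4.1  3.   1.9] M [0.3 1.  0.1] grip 12.9 q [-0.8  0.6  1.   0.   1.5 -0.7]
```

>>> {"api": "carry_out", "payload": {"rows": [[0,0,0,6],[0,0,0,12],[0,0,0,18],[0,0,0,24],[0,0,0,30],[0,0,0,36],[0,0,0,42],[0,0,0,48],[0,0,0,48]]}}

```text
time: 36.27
tool_pos: [530.4, -400.0, 267.2]
tcp_rot: [0.949, 1.56, 1.748]
contact_force: [-2.5, -0.8, -0.5]
grip_width: 12.9
```

>>> {"api": "carry_out", "payload": {"rows": [[0,0,0,6],[0,0,0,12],[0,0,0,18],[0,0,0,24],[0,0,0,30],[0,0,0,36],[0,0,0,40.6],[0,0,0,40.6],[0,0,0,40.6]]}}

```text
time: 37.02
tool_pos: [530.2, -400.3, 267.2]
tcp_rot: [1.001, 1.56, 2.503]
contact_force: [-2.8, -1.8, -0.8]
grip_width: 12.4
```

Run:
```python
from h import *
st()
```

```text
t 37.02 tcp [ 530.2 -400.3  267.2] toolY deg 176.05 F [-2.8 -1.8 -0.8] M [-0.3  0.4  0. ] grip 12.4 q [-0.8  0.6  1.  -0.   1.6 -2.3]
```

>>> {"api": "carry_out", "payload": {"rows": [[0,0,0,0.3],[0,0,0,0.3],[0,0,0,0.3]]}}

```text
time: 37.27
tool_pos: [530.2, -400.3, 267.2]
tcp_rot: [1.007, 1.56, 2.512]
contact_force: [-1.4, -0.4, 0.1]
grip_width: 12.9
```

>>> {"api": "carry_out", "payload": {"rows": [[0,0,0,0],[0,0,0,0],[0,0,0,0],[0,0,0,0],[0,0,0,0]], "hand": 34}}

```text
time: 37.68
tool_pos: [530.3, -400.2, 267.2]
tcp_rot: [0.993, 1.56, 2.498]
contact_force: [-0.5, 0.2, -0.1]
grip_width: 33.2
```

>>> {"api": "carry_out", "payload": {"rows": [[0,0,15,0],[0,0,40,0],[0,0,80,0],[0,0,120,0],[10,0,143,0],[18,0,143,0],[18,0,143,0],[18,0,143,0],[18,0,143,0]]}}

```text
time: 38.43
tool_pos: [548.0, -400.2, 408.6]
tcp_rot: [0.978, 1.557, 2.483]
contact_force: [-0.2, -0.2, -0.2]
grip_width: 34.2
```

Run:
```python
from h import *
import pickle
o=st(); pickle.dump(o,open("w13.pkl","wb")); c=cam("wrist",o)
_,w=shot("wrist","w13"); _,s=shot("scene","s13"); _,t=shot("top","t13")
cv2.imwrite("pics/w13.png",np.hstack([cv2.resize(w[100:220,190:300],(550,600),interpolation=cv2.INTER_CUBIC),np.vstack([cv2.resize(s[170:290,290:390],(250,300),interpolation=cv2.INTER_CUBIC),cv2.resize(t[160:240,260:327],(250,300),interpolation=cv2.INTER_CUBIC)])]))
```

```text
t 38.43 tcp [ 548.  -400.2  408.6] toolY deg 176.25 F [-0.2 -0.2 -0.2] M [-0.  0. -0.] grip 34.2 q [-0.7  0.7  0.5 -0.   2.  -2.2]
```

View pics/w13.png

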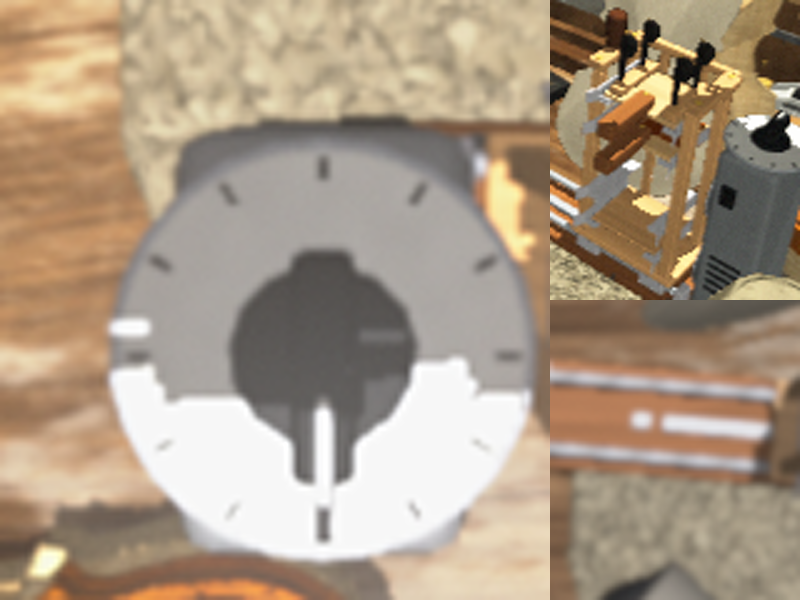

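>>> {"api": "carry_out", "payload": {"rows": [[-40,20,0,0],[-80,50,0,0],[-120,80,0,0],[-148,120,0,0],[-150,160,0,0],[-150,200,0,0],[-150,240,0,0],[-150,280,0,0],[-150,320,0,0],[-150,360,0,0],[-150,400,0,0],[-150,440,0,0],[-150,480,0,0],[-150,500,0,0],[-150,500,0,0],[-150,500,0,0],[-150,500,0,0]]}}

```text
time: 40.0
tool_pos: [397.5, 99.4, 409.3]
tcp_rot: [1.028, 1.559, 2.533]
contact_force: [0.3, 0.2, -0.1]
grip_width: 34.0
```

Run:
```python
from h import *
st(); _,t=shot("top","t14"); t8=cv2.imread("pics/t8_raw.png")
# match the rack-knob + rail patch (z~300 parts) and the peg-board grip patch from before the push
for n,(x,y,w,h),z in [("knob/rail",(268,170,18,24),300),("peg grip+panel",(286,178,26,40),255)]:
    p=t8[y:y+h,x:x+w]; r=cv2.matchTemplate(t[:, :],p,cv2.TM_CCOEFF_NORMED); r[:, :x+30]=0
    _,v,_,(mx,my)=cv2.minMaxLoc(r)
    # subpixel along x
    a,b,c=r[my,mx-1],r[my,mx],r[my,mx+1]; sx=mx+(a-c)/(2*(a-2*b+c))
    A=onz("top",[[x+w/2,y+h/2]],z)[0];B=onz("top",[[sx+w/2,my+h/2]],z)[0]
    print(n,"score",round(v,3),"shift",B-A,"along",(B-A)@[-.0663,-.9978,0])
k=cv2.resize(t[150:240,300:420],(800,600),interpolation=cv2.INTER_CUBIC); cv2.imwrite("pics/t14.png",k)
```

```text
t 40.0 tcp [397.5  99.4 409.3] toolY deg 176.25 F [ 0.3  0.2 -0.1] M [ 0. -0. -0.] grip 34.0 q [ 0.1  0.   1.4  0.   1.7 -1.4]
knob/rail score 0.755 shift [ -10.5 -168.3    0. ] along 168.6386557499159
peg grip+panel score 0.903 shift [ -10.9 -170.5    0. ] along 170.85594457444736
```

View pics/t14.png

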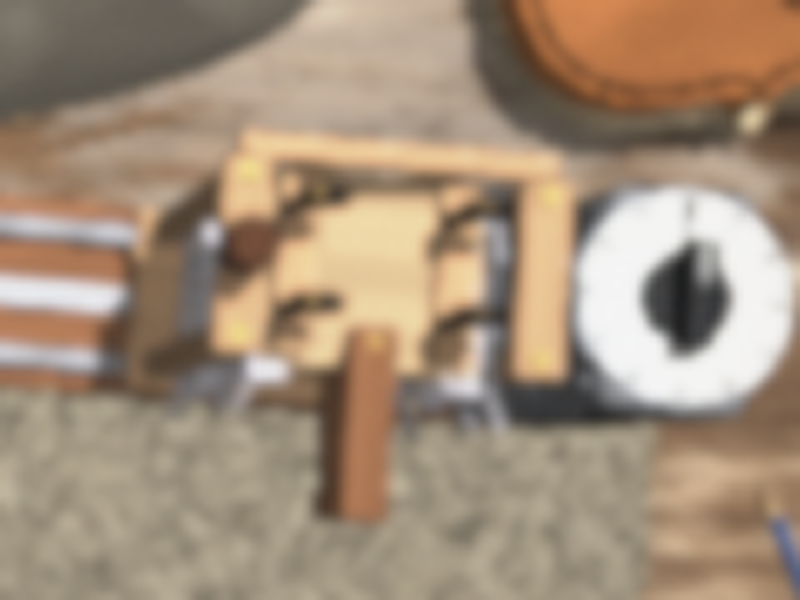

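```bash
python3 -c "
from plant import *
print(close_job())"
```

```text
the job is handed in; nothing more can be done
None
```

The job is handed in at about 40 s of the 210 s allowed. I saw only two boards in the scene, one flat and one with pegs. The dry sheet was on pair 1.

- **Boards:** I held both by their grips only. The flat board is on pair 3 and the peg board on pair 4. For each I felt the back stops, and after lowering it I felt the turned-up ends stop it when I pulled back. The later pictures show both still seated.
- **Rack:** I pushed it along by its knob until the force fell away, which fits the detent drawing it in. Comparing top views from before and after gave a move of 168.6 mm and 170.9 mm from two different parts, against 170 mm wanted. The 168.6 mm match was the weaker one (score 0.76). They differ by about one camera pixel (2.7 mm), so the detent rests on the force drop as well as the pictures.
- **Hours dial:** I turned it back about 119°. In the close view the pointer lies in line with the zero mark, to within about 1°.
- **Forces and bystanders:** The highest contact force I read was about 19 N, at the end of one lowering onto the mat. The arm did not go near the jars, but I did not measure their positions again at the end. No check failed.

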